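# Post the tea tin through the sprung flap and cover the box

### The job

Put the slim flat-sided tea tin away in the storage box: slide the box's wooden cover back if it is in the way, push the tin down past the sprung flap and let go so that the tin is inside and the flap springs shut. Then slide the cover forward over the mouth until it drops flat into its recess. Keep the cover on top of the box, sliding it and not lifting it off, and do not shift the kettle, mugs, round canister or bottle.

Things in the scene. Friction and masses are not known exactly. Their poses are not given: they have to be found in the camera images.
- box: Fixed storage box, clear plastic walls, white top, 200 (x) x 180 (y) mm, deck 178 high. Origin: centre of its underside; z up, x from the mouth end (snap latch, nearer the robot) to the parking end. Its numbers below are in mm in this frame. Side rims (y +-78 to +-90) and a front rim (x -100 to -91) rise to z 184. Inner floor z 5, walls 4 thick.
- deck (a point): Where the cover's origin is when parked clear of the mouth: box x 45, y 0, z 178, on the flat parking deck, which runs from x -5 to +100 between the side rims, with no stop at its far end.
- mouth (a point): Centre of the mouth, at the level of the recess floor (box x -48, y 0, z 173). The cover's recess, 5 deep below the deck, is x -91 to -5, y -78 to +78; the mouth in its floor is x -80 to -16, y -66 to +66, closed by the flap.
- flap (a joint): Grey plastic flap shutting the mouth from below: 0 shut, grows as it swings down into the box, at most 1.45 rad. 62 long, 128 wide, 4 thick; hinged along the mouth's edge next to the parking deck (box x -16, z 169), free edge at the front. A spring shuts it whenever nothing holds it: 0.024 N m at 0, plus 0.04 N m per rad (about 1.2 N at the free edge wide open).
- flap_edge (a point): Middle of the free edge of the flap, on its upper face.
- cover: Loose wooden plate 82 (x) x 150 (y) x 10 mm, about 0.15 kg, lying on the deck, at the start partly over the mouth; upright grip fin in its middle, 14 (x) x 60 (y), top 36 above the underside. Origin: centre of underside; axes as the box's. 3 mm play each side between the rims. Home: at point mouth, 2 mm play front and back. Dragged loosely it tips and drops in by itself.
- tin: Slim upright flat-sided tea tin, plain steel, 30 (x) x 64 (y) x 95 mm high, about 0.3 kg. Origin: centre of its underside, z up. It passes the mouth upright, its 64 width along the box's y; gripped across that width near the top, the fingers fit in the mouth too. Let go with its top below the recess floor it falls a few cm to the box floor, where it may stand or lie.
- canister: Bystander: round steel canister with a wooden lid, diameter 70, height 107 mm. Origin: centre of its underside.
- mugs: Bystander: three white ceramic mugs nested in one another, standing as one stack, diameter 80, height 122 mm, handles one above another reaching 65 mm from the axis along +y. Origin: centre of the underside.
- kettle: Bystander: domed steel kettle, diameter 164, 222 mm high over the bail handle, spout reaching 135 mm along its +y at 130 mm height. Origin: centre of its underside.
- bottle: Bystander: tall closed green-glass oil bottle, diameter 60, height 260 mm, easily knocked over, standing between the box and the tin's group. Origin: centre of its underside.
There are look-alikes about, which are no part of the job. Of the things that look like the tin, take the one that is farthest from the robot's base at the start.

How it is judged:
By the outcome, as a careful person would: the job done as asked, in the order asked, and still so for the second after the job is handed in, with the robot touching nothing.
It also fails if it takes over 70 s, if anything falls off the work surface, if the arm or the gripper's body presses on something with over 40 N, if the wrist force passes 120 N, or if a joint passes its speed limit or range.

### The arm

A 6-joint arm with a two-finger parallel gripper is mounted at the origin on the work surface. World frame = base frame: x ahead of the robot, y to its left, z up, the work surface at z = 0. Lengths are in m, angles in rad, forces in N, time in s.
With the tool pointing down it reaches from about 0.325 to 0.9 m from the base axis. Payload 3.5 kg.
Tool frame: the origin (TCP) lies midway between the tips of the shut fingers; the grasp point (between the pads) lies 19 mm behind it (ctrl.grip_depth is the y of the grasp point in the tool frame, in m); y points along the fingers, z is the direction in which the jaws open and shut, and the axes are right-handed (so a half turn about y gives the same grasp; the last joint's range is limited). The gripper opens to 85 mm and grips with 20 to 120 N. Pads are 22 mm wide; open, the fingers measure 114 mm over their backs; the gripper's body (76 mm by 85 mm) begins 54 mm behind the grasp point. The pads swing forward as they close: fully open they stand 13 mm farther back than shut.
Start: joints at [-1.288, 0.276, -0.026, 1.268, 0, 1.467], TCP at [0.235, -0.579, 0.197] pointing down, gripper open.
Joint ranges: [-3.12, 3.12], [-0.85, 1.88], [-1.08, 1.24], [-1.95, 2.15], [-1.57, 1.53], [-3.14, 3.14]. Speed limits (rad/s): [2.57, 2.57, 3.14, 3.14, 3.14, 3.14].

### API

Orientations are given as a unit quaternion [x, y, z, w].
In Python, from rig import ctrl, effector, monitor, viewer, ticket gives the robot as it stands. The module is installed in compiled form; this text tells all that it offers. Calls block until the motion is done:
- ctrl.movep(position, orientation): joint-space move of the TCP to a pose.
- ctrl.move_l(position, ori=None, speed=0.15): straight line of the TCP; ori=None keeps the orientation; speed is the mean speed in m/s.
- ctrl.move_j(angles): joint-space move.
- effector.grip(opening): finger opening in m; the grip force is fixed at half the most; returns when the fingers have stopped.
- ctrl.sleep(seconds).
- ctrl.solve_ik(position, orientation): joint angles nearest the present ones, or None.
- monitor.observe(): the state.
- viewer.snapshot(name): name is "scene" or "top" or "wrist"; returns a dict with "img" (480x640x3 uint8, blue, green, red), "vfov" (degrees; the focal length in pixels is half the picture's height over the tangent of half this angle, whatever the lens; pixels are square), "cx", "cy" (the principal point, pixels), "cam_to_world" (4x4, takes a point from camera to world coordinates). Camera axes: x right, y down, z forward; pixel columns grow to the right and rows downward; lengths in m; the calibration is good to about 2 mm. A picture is of the moment at which its call begins. There is no depth.
A pose or a line that the arm cannot do raises ctrl.IKError and nothing moves.
- ticket.close_job(): hands the job in, once; it reports no verdict.
The state is a dict: "time": time; "joint_pos": joint angles; "qd": joint speeds; "joint_torque": joint torques, N m; "position": TCP position; "tool_rot": TCP orientation; "force": force on the tool from outside, world axes, zero at the start; "ft_torque": the same for the moment, N m; "width": finger opening in m.
Only numpy, scipy, OpenCV 4.12 (cv2) and the standard library are available. Lean on these libraries where they do the work, as an engineer would, in place of code of your own. Each camera call takes 0.05 s, during which the arm holds its last target.

## Working session

There is one attempt and no reset: what is moved stays moved. The work goes in short steps, each a Python script; the robot and the scene stay as the last script left them, time stands still between calls to the robot, and variables do not carry over. Pictures are saved under pics/ and viewed, and the job is handed in when it is done.

```bash
mkdir -p pics; ls
cat > h.py <<'E'
import numpy as np, cv2
from rig import ctrl, effector, monitor, viewer, ticket
def snap(n,f):
    s=viewer.snapshot(n); cv2.imwrite('pics/'+f+'.png',s['img'])
    np.savez('pics/'+f+'.npz',**{k:np.array(s[k]) for k in s}); return s
def load(f): 
    d=np.load('pics/'+f+'.npz'); return {k:d[k] for k in d}
def ray(s,u,v):
    f=240/np.tan(np.radians(float(s['vfov']))/2); T=np.array(s['cam_to_world'])
    d=T[:3,:3]@np.array([(u-s['cx'])/f,(v-s['cy'])/f,1.]); return T[:3,3],d/np.linalg.norm(d)
def onz(s,u,v,z):
    o,d=ray(s,u,v); return o+d*(z-o[2])/d[2]
def proj(s,p):
    f=240/np.tan(np.radians(float(s['vfov']))/2); T=np.array(s['cam_to_world'])
    c=T[:3,:3].T@(np.array(p)-T[:3,3]); return np.array([s['cx']+f*c[0]/c[2],s['cy']+f*c[1]/c[2]])
E
python3 - <<'E'
from h import *
for n in ("scene","top","wrist"):
    s=snap(n,n+'0'); print(n,s['vfov'],s['cx'],s['cy'],np.round(s['cam_to_world'],3).tolist())
o=monitor.observe(); print(o['time'],o['position'],o['tool_rot'],o['width'],ctrl.grip_depth)
E
```

```text
pics
scene 57.02564412086487 322.7301873745582 240.80964446612438 [[-0.394, 0.734, -0.554, 1.062], [0.919, 0.302, -0.253, 0.271], [-0.018, -0.608, -0.793, 0.828], [0.0, 0.0, 0.0, 1.0]]
top 45.30102162884662 322.1603677561667 236.80783046857903 [[0.027, -0.986, 0.167, 0.431], [-1.0, -0.025, 0.014, 0.055], [-0.009, -0.167, -0.986, 1.093], [0.0, 0.0, 0.0, 1.0]]
wrist 66.36227497481555 318.5528701119194 241.634915831478 [[0.375, -0.884, -0.279, 0.306], [-0.927, -0.359, -0.111, -0.55], [-0.002, 0.3, -0.954, 0.373], [0.0, 0.0, 0.0, 1.0]]
0.15 [ 0.23496407 -0.578422    0.19610849] [-0.13560086  0.69460398 -0.69338632  0.13547372] 0.08507330777052038 -0.0187
```

View pics/scene0.png

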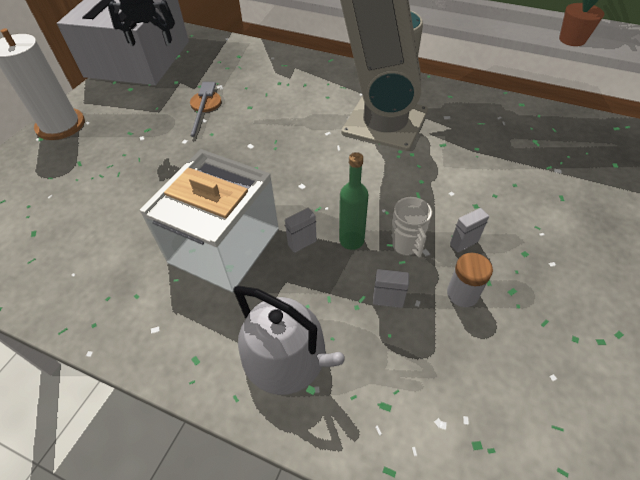

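View pics/top0.png

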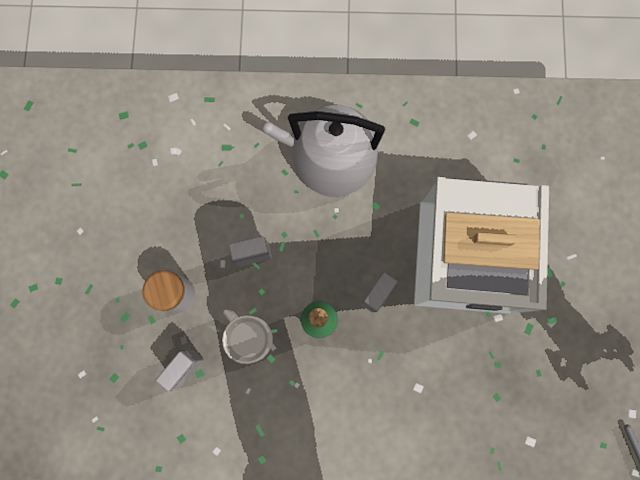

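View pics/wrist0.png

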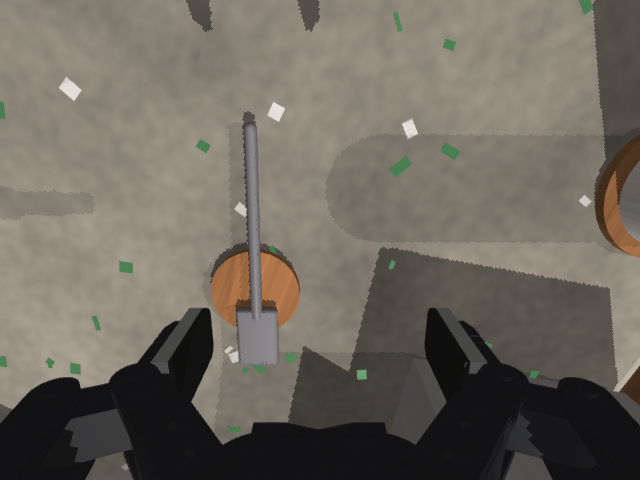

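The scene view shows three tin-like blocks at (302,230), (391,288) and (470,230). In the top view they are at (381,292), (250,250) and (175,370). I'll measure them and the box.

Run:
```python
from h import *
s=load('top0'); c=load('scene0')
for n,u,v in (('A',381,292),('B',250,250),('C',175,370)):
    p=onz(s,u,v,.095); print(n,p.round(3),np.hypot(*p[:2]).round(3))
for n,u,v in (('A',302,215),('B',391,277),('C',471,218)):
    p=onz(c,u,v,.095); print('scene',n,p.round(3),np.hypot(*p[:2]).round(3))
a=s['img'][190:410,130:420]; cv2.imwrite('pics/c1.png',cv2.resize(a,None,fx=2.7,fy=2.7,interpolation=cv2.INTER_CUBIC))
a=s['img'][165:325,400:570]; cv2.imwrite('pics/c2.png',cv2.resize(a,None,fx=3.6,fy=3.6,interpolation=cv2.INTER_CUBIC))
a=c['img'][140:320,270:510]; cv2.imwrite('pics/c3.png',cv2.resize(a,None,fx=3.3,fy=3.3,interpolation=cv2.INTER_CUBIC))
```

```text
A [ 0.505 -0.036  0.095] 0.507
B [0.573 0.194 0.095] 0.605
C [0.364 0.312 0.095] 0.479
scene A [ 0.503 -0.032  0.095] 0.504
scene B [0.582 0.197 0.095] 0.614
scene C [0.372 0.309 0.095] 0.484
```

View pics/c1.png

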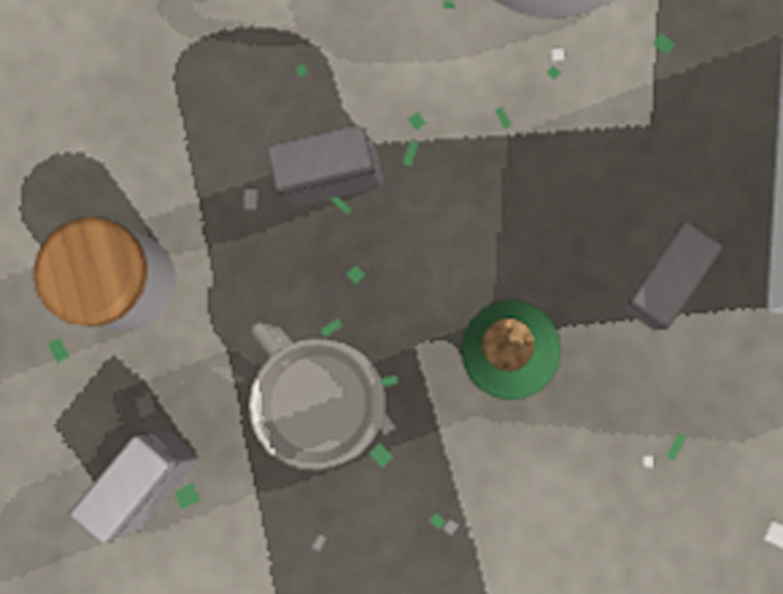

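View pics/c2.png

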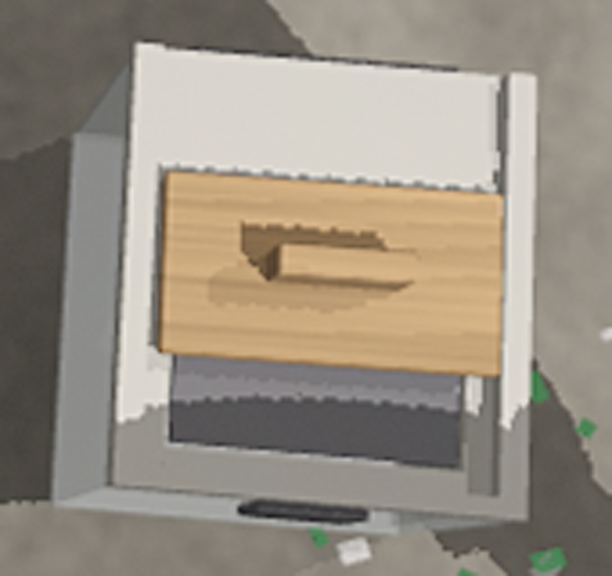

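View pics/c3.png

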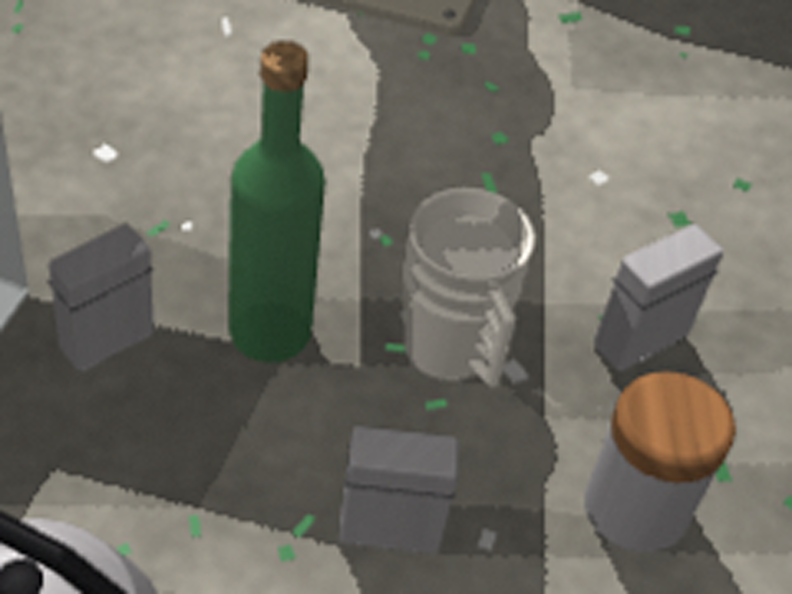

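Run:
```python
from h import *
s=load('top0'); c=load('scene0')
def g(S,o,k,pts,z): return np.array([onz(S,o[0]+(x+.5)/k-.5,o[1]+(y+.5)/k-.5,z) for x,y in pts])
for nm,S,o,k,pts in (('top',s,(130,190),2.7,[(269,148),(361,127),(376,168),(281,193)]),('scene',c,(270,140),3.3,[(352,428),(457,438),(454,494),(345,483)])):
    P=g(S,o,k,pts,.095); print(nm,P.round(4)[:,:2].tolist(),'c',P.mean(0)[:2].round(4),[np.linalg.norm(P[i]-P[(i+1)%4]).round(4) for i in range(4)],
     [np.degrees(np.arctan2(*(P[(i+1)%4]-P[i])[1::-1])).round(1) for i in range(4)])
P=g(s,(400,165),3.6,[(136,43),(536,75),(526,520),(112,485)],.184)
print('box',P.round(4)[:,:2].tolist(),P.mean(0).round(4),[np.linalg.norm(P[i]-P[(i+1)%4]).round(4) for i in range(4)],
     [np.degrees(np.arctan2(*(P[(i+1)%4]-P[i])[1::-1])).round(1) for i in range(4)])
P=g(s,(400,165),3.6,[(164,170),(503,195),(499,376),(160,351)],.188)
print('cover',P.round(4)[:,:2].tolist(),P.mean(0).round(4),[np.linalg.norm(P[i]-P[(i+1)%4]).round(4) for i in range(4)],
     [np.degrees(np.arctan2(*(P[(i+1)%4]-P[i])[1::-1])).round(1) for i in range(4)])
a=c['img'][140:300,130:290]; cv2.imwrite('pics/c4.png',cv2.resize(a,None,fx=3.7,fy=3.7,interpolation=cv2.INTER_CUBIC))
```

```text
top [[0.5817, 0.2314], [0.5971, 0.172], [0.5704, 0.1611], [0.5525, 0.222]] c [0.5754 0.1966] [np.float64(0.0613), np.float64(0.0289), np.float64(0.0635), np.float64(0.0308)] [np.float64(-75.5), np.float64(-157.7), np.float64(106.4), np.float64(17.8)]
scene [[0.5759, 0.1643], [0.5588, 0.2246], [0.597, 0.2341], [0.6142, 0.1732]] c [0.5865 0.199 ] [np.float64(0.0626), np.float64(0.0394), np.float64(0.0633), np.float64(0.0392)] [np.float64(105.9), np.float64(14.0), np.float64(-74.2), np.float64(-167.0)]
box [[0.6888, -0.1177], [0.6784, -0.2974], [0.4789, -0.2854], [0.4893, -0.106]] [ 0.5838 -0.2016  0.184 ] [np.float64(0.18), np.float64(0.1998), np.float64(0.1797), np.float64(0.1999)] [np.float64(-93.3), np.float64(176.6), np.float64(86.7), np.float64(-3.4)]
cover [[0.6295, -0.129], [0.622, -0.2791], [0.541, -0.2745], [0.5482, -0.1266]] [ 0.5852 -0.2023  0.188 ] [np.float64(0.1503), np.float64(0.081), np.float64(0.1481), np.float64(0.0813)] [np.float64(-92.9), np.float64(176.7), np.float64(87.2), np.float64(-1.7)]
```

View pics/c4.png

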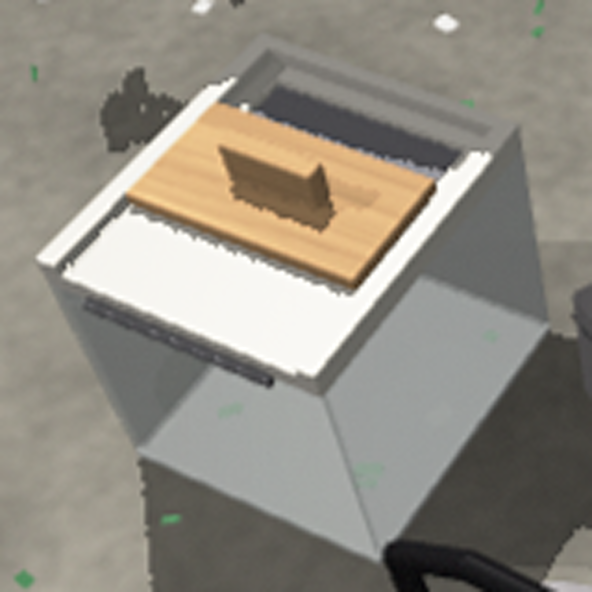

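The box comes out at (0.584, -0.202) with yaw -3.35°, and its measured size is 180×200 mm, as given. The cover is centred at about box x 1.5 mm. Tin B is the farthest, at about (0.578, 0.197), with its width axis at about 105.5°. Next I'll push the cover back.

```bash
cat >> h.py <<'E'
from scipy.spatial.transform import Rotation as R
BC=np.array([.5838,-.2016]); BY=np.radians(-3.35)
def bw(x,y,z):  # box mm -> world m
    c,s=np.cos(BY),np.sin(BY); return np.array([BC[0]+(c*x-s*y)/1e3,BC[1]+(s*x+c*y)/1e3,z/1e3])
def ori(a):  # jaw axis at world angle a(rad), tool down
    y=np.array([0,0,-1.]); z=np.array([np.cos(a),np.sin(a),0]); return R.from_matrix(np.c_[np.cross(y,z),y,z]).as_quat()
def st(m=''):
    o=monitor.observe(); print(m,'t',round(o['time'],2),np.round(o['position'],4),'F',np.round(o['force'],1),'w',round(o['width'],4))
E
python3 - <<'E'
from h import *
o=monitor.observe(); print(R.from_quat(o['tool_rot']).as_matrix().round(2).tolist())
for nm,p,a in (('fin',bw(0,0,300),BY),('tin',[.578,.197,.06],np.radians(105.5)),('tinhi',[.578,.197,.37],np.radians(105.5)),('mouth',bw(-50,0,122),BY+np.pi/2),('mouthhi',bw(-50,0,370),BY+np.pi/2)):
    for k in (0,np.pi): 
        q=ctrl.solve_ik(p,ori(a+k)); print(nm,k>0,None if q is None else np.round(q,2))
E
```

```text
[[-0.93, -0.0, 0.38], [-0.38, 0.0, -0.93], [-0.0, -1.0, -0.0]]
fin False [-0.44  0.23  0.13  1.47  0.    1.19]
fin True [-0.44  0.23  0.13  1.47  0.   -1.95]
tin False [ 0.22  0.35 -0.23  0.99  0.   -0.05]
tin True [ 0.22  0.35 -0.23  0.99  0.    3.09]
tinhi False [ 0.22  0.22  0.25  1.61  0.   -0.05]
tinhi True [0.22 0.22 0.25 1.61 0.   3.09]
mouth False [-0.47  0.23 -0.25  1.09  0.   -0.41]
mouth True [-0.47  0.23 -0.25  1.09  0.    2.73]
mouthhi False [-0.47  0.14  0.16  1.59  0.   -0.41]
mouthhi True [-0.47  0.14  0.16  1.59  0.    2.73]
```

Run:
```python
from h import *
q=ori(BY)
ctrl.move_l([.235,-.579,.30],speed=.3)
ctrl.movep(bw(1.5,0,290),q)
effector.grip(.036)
snap('wrist','w1')
ctrl.move_l(bw(1.5,0,194),speed=.15); st('down')
```

```text
down t 3.88 [ 0.5859 -0.202   0.1949] F [-0.1 -0.2  0.1] w 0.0359
```

View pics/w1.png

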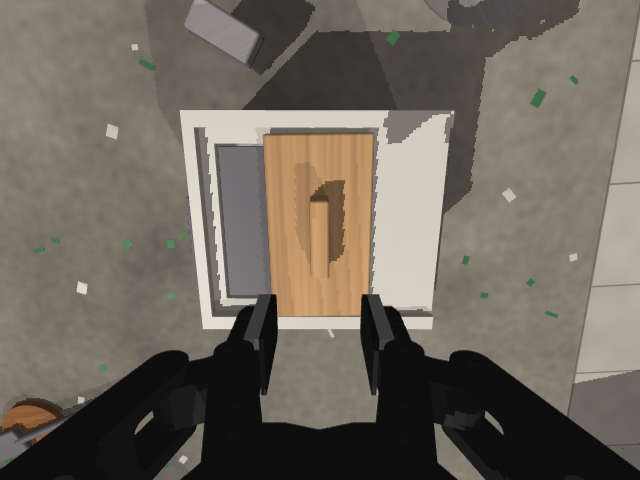

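The wrist view shows the fin at (319,238), centred between the pads, with no contact force. I'll slide the cover back.

Run:
```python
from h import *
effector.grip(.026); st()
ctrl.move_l(bw(50,0,194),speed=.10); st('pushed')
ctrl.move_l(bw(47,0,194),speed=.10)
ctrl.move_l(bw(47,0,370),speed=.35)
effector.grip(.085)
snap('top','t1')
ctrl.movep([.578,.197,.30],ori(np.radians(105.5))); st()
s=snap('wrist','w2'); snap('scene','s1')
```

```text
t 4.14 [ 0.586  -0.202   0.1952] F [0.7 0.4 0.5] w 0.0258
pushed t 4.78 [ 0.6334 -0.2044  0.1938] F [-0.3 -0.8  1.2] w 0.0261
 t 7.85 [0.5785 0.1965 0.3003] F [-0.1 -0.   0.4] w 0.085
```

View pics/t1.png

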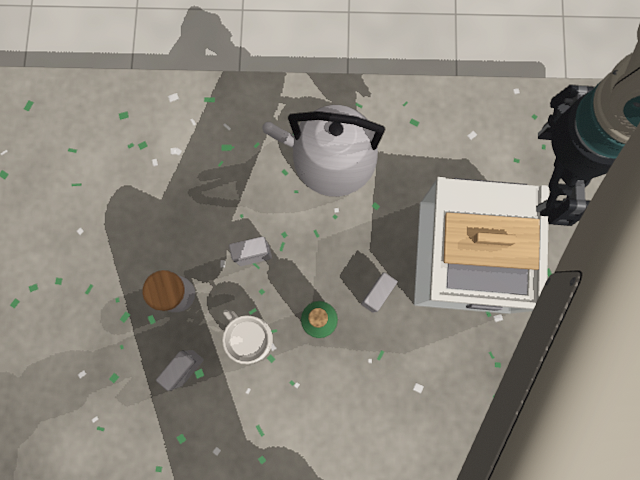

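View pics/w2.png

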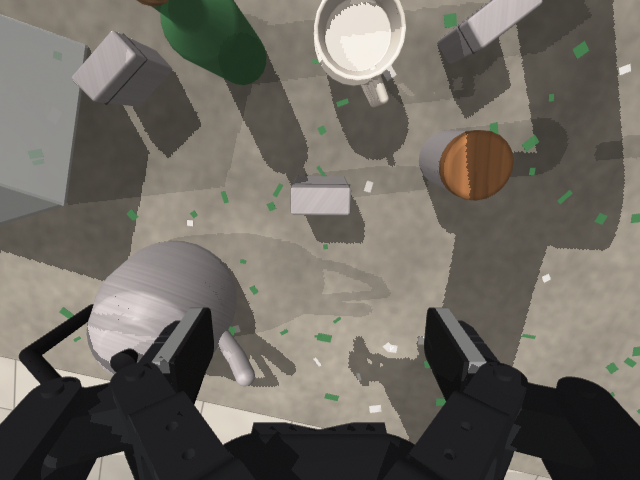

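View pics/s1.png

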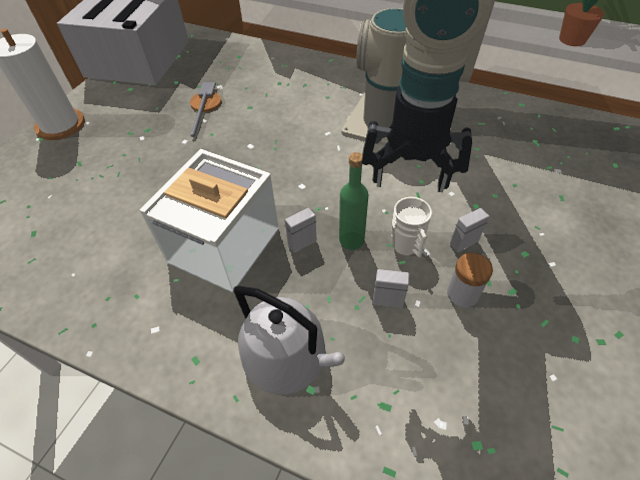

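The cover looks unmoved in t1. I'll measure it before going on, and check where the TCP projects in the views.

Run:
```python
from h import *
for f in ('top0','t1','scene0','s1'):
    s=load(f); im=s['img'].astype(int); h=cv2.cvtColor(s['img'],cv2.COLOR_BGR2HSV)
    m=((h[...,0]>8)&(h[...,0]<25)&(h[...,1]>80)).astype(np.uint8)
    n,l,stt,ce=cv2.connectedComponentsWithStats(m); i=[k for k in range(1,n) if stt[k,4]>1500]
    print(f,[(stt[k].tolist(),ce[k].round(1).tolist()) for k in i])
w=load('w1'); print('TCP in w1',proj(w,bw(1.5,0,290)),'fin top',proj(w,bw(1.5,0,214)),'cover corners',[proj(w,bw(x+1.5,y,188)).round(0).tolist() for x in(-41,41) for y in (-75,75)])
print(w['cam_to_world'].round(3).tolist())
w=load('w2'); print('TCP in w2',proj(w,[.578,.197,.3]),'tin top',proj(w,[.578,.197,.095]))
print(w['cam_to_world'].round(3).tolist())
print('mouth empties', proj(load('t1'),bw(45,0,188)), proj(load('t1'),bw(1.5,0,188)))
```

```text
top0 [([444, 213, 96, 57, 4818], [491.5, 240.7])]
t1 [([444, 213, 96, 57, 4811], [491.4, 240.7])]
scene0 [([26, 0, 61, 89, 1931], [57.0, 33.3]), ([178, 0, 176, 58, 3111], [251.8, 25.5]), ([418, 58, 222, 61, 3350], [531.4, 87.7]), ([164, 168, 84, 50, 2310], [206.3, 192.0])]
s1 [([26, 0, 61, 89, 1928], [56.9, 33.3]), ([178, 0, 179, 58, 3173], [253.9, 26.0]), ([469, 69, 171, 50, 2593], [556.5, 92.9]), ([164, 168, 84, 50, 2295], [206.3, 192.1])]
TCP in w1 [318.60221533 280.20320726] fin top [318.60240339 238.02361501] cover corners [[270.0, 314.0], [262.0, 129.0], [367.0, 314.0], [375.0, 129.0]]
[[0.998, -0.057, -0.018, 0.59], [-0.06, -0.952, -0.299, -0.125], [-0.0, 0.3, -0.954, 0.467], [0.0, 0.0, 0.0, 1.0]]
TCP in w2 [319.53577981 278.79693467] tin top [319.06938371 201.71673178]
[[-0.265, 0.92, 0.29, 0.505], [0.964, 0.253, 0.08, 0.176], [-0.0, 0.301, -0.954, 0.477], [0.0, 0.0, 0.0, 1.0]]
mouth empties [492.24053323 213.50639567] [491.2414565  240.20277338]
```

Run:
```python
from h import *
st()
c=load('s1'); p=np.array([.5785,.1965,.3003]); a=np.radians(105.5); j=np.array([np.cos(a),np.sin(a),0])
for dz in (0,.013,.03,.048): print(dz,[proj(c,p+[0,0,dz]+j*k).round(0).tolist() for k in (-.0425,0,.0425)])
a=c['img'][60:220,320:520]; cv2.imwrite('pics/c5.png',cv2.resize(a,None,fx=3.7,fy=3.7,interpolation=cv2.INTER_CUBIC))
```

```text
t 7.95 [0.5786 0.1961 0.3002] F [-0.3  0.4  0.3] w 0.085
0 [[378.0, 203.0], [405.0, 205.0], [432.0, 208.0]]
0.013 [[379.0, 197.0], [406.0, 200.0], [433.0, 202.0]]
0.03 [[380.0, 190.0], [407.0, 192.0], [435.0, 195.0]]
0.048 [[381.0, 182.0], [409.0, 184.0], [438.0, 186.0]]
```

View pics/c5.png

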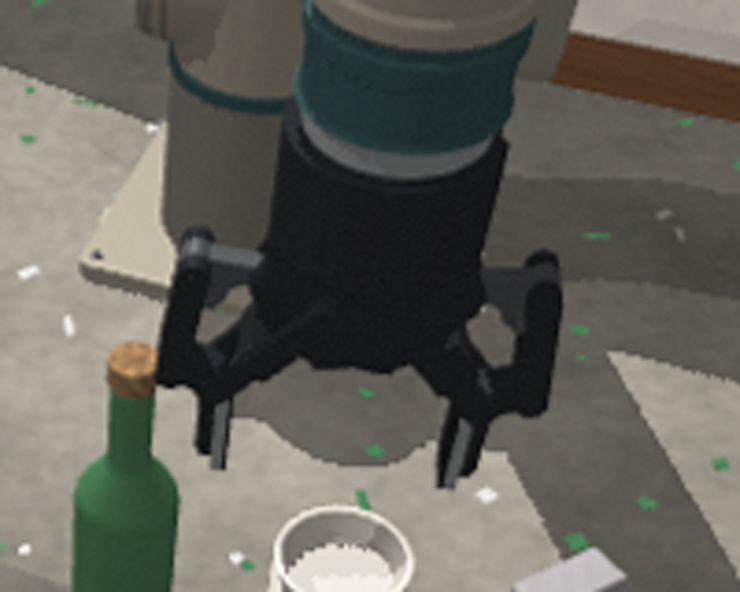

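The open tips appear about 39 mm above the reported TCP, where 13 mm is expected. I'll shut the fingers and measure again.

Run:
```python
from h import *
effector.grip(0.0); st()
c=snap('scene','s2'); w=snap('wrist','w3')
p=monitor.observe()['position']
for dz in (0,.01,.02,.03,.04): print(dz,proj(c,p+[0,0,dz]).round(1),proj(w,p+[0,0,dz]).round(1))
a=c['img'][60:220,320:520]; A=cv2.resize(a,None,fx=2.3,fy=2.3,interpolation=cv2.INTER_CUBIC)
b=w['img'][240:400,250:400]; B=cv2.resize(b,None,fx=2.3,fy=2.3,interpolation=cv2.INTER_CUBIC)
cv2.imwrite('pics/c6.png',np.hstack([A,B]))
```

```text
t 8.72 [0.578  0.1971 0.3   ] F [ 0.7 -0.7  0.1] w 0.0
0 [405.3 205.3] [318.2 279.6]
0.01 [406.2 201.1] [318.2 287.6]
0.02 [407.  196.7] [318.2 296.5]
0.03 [407.9 192.3] [318.2 306.5]
0.04 [408.8 187.7] [318.1 317.6]
```

View pics/c6.png

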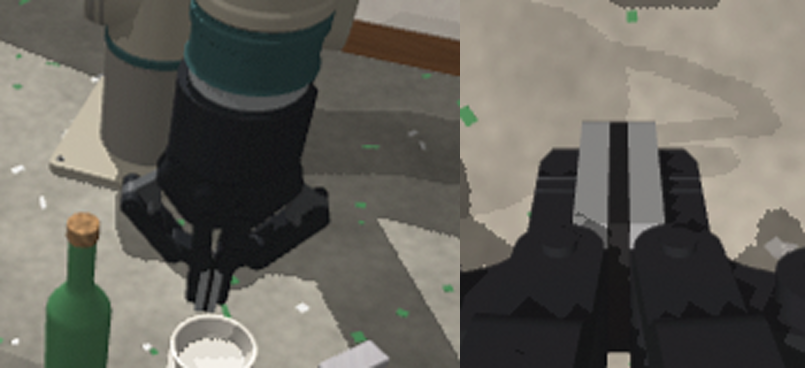

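Run:
```python
from h import *
c=load('s2');w=load('w3'); p=np.array([.578,.197,.3]); x=np.array([.9636,.2672,0])
for dz in (0,.01,.02,.03,.04):
  print(dz,[ (k,proj(c,p+[0,0,dz]+k*x).round(1).tolist(),proj(w,p+[0,0,dz]+k*x).round(1).tolist()) for k in (-.011,.011)])
o1,d1=ray(c,410.4,194.8); o2,d2=ray(w,319,293)
A=np.c_[d1,-d2]; t=np.linalg.lstsq(A,o2-o1,rcond=None)[0]; print(o1+d1*t[0],o2+d2*t[1])
```

```text
0 [(-0.011, [405.5, 200.3], [318.1, 259.8]), (0.011, [405.2, 210.5], [318.1, 298.7])]
0.01 [(-0.011, [406.3, 196.0], [318.1, 267.0]), (0.011, [406.0, 206.3], [318.1, 307.5])]
0.02 [(-0.011, [407.1, 191.7], [318.1, 274.9]), (0.011, [406.8, 201.9], [318.1, 317.3])]
0.03 [(-0.011, [408.0, 187.2], [318.0, 283.7]), (0.011, [407.7, 197.5], [318.1, 328.3])]
0.04 [(-0.011, [408.8, 182.6], [318.0, 293.7]), (0.011, [408.6, 192.9], [318.1, 340.5])]
[0.57429281 0.20108012 0.32240912] [0.57512482 0.19665013 0.32222247]
```

Both views put the shut tips about 37 mm short of the reported TCP, taking the 22 mm pad width into account. That explains why the fingers passed over the fin: the tool is effectively about 37 mm shorter than reported. I'll go back to the cover and calibrate the offset by touching the deck.

Run:
```python
from h import *
q=ori(BY)
ctrl.move_l([.578,.197,.34],speed=.4)
ctrl.movep(bw(75,0,220),q)
st()
ctrl.move_l(bw(75,0,158),speed=.2)
f0=monitor.observe()['force'][2]
for z in np.arange(155,128,-2.5):
    ctrl.move_l(bw(75,0,z),speed=.06); o=monitor.observe(); f=o['force'][2]-f0
    print(z,round(o['position'][2],4),round(f,1),end='; ')
    if abs(f)>4: break
ctrl.move_l(bw(75,0,190),speed=.25); st()
```

```text
t 10.64 [ 0.6591 -0.2052  0.2204] F [-0.  -0.3  0.2] w 0.0006
155.0 0.1567 -0.1; 152.5 0.1526 -0.9; 150.0 0.1497 -1.0; 147.5 0.1472 -0.2; 145.0 0.1447 -0.7; 142.5 0.1438 4.3;  t 12.94 [ 0.6601 -0.2066  0.1919] F [-0.6  0.2  0.2] w 0.0004
```

Touch gives a tip offset of 34.5 mm, so I'll use 35 mm for TCP heights. Sliding the cover now.

Run:
```python
from h import *
ctrl.move_l(bw(1.5,0,192),speed=.35)
effector.grip(.036)
ctrl.move_l(bw(1.5,0,150),speed=.15); st('down')
effector.grip(.026); st()
ctrl.move_l(bw(50,0,150),speed=.10); st('pushed')
ctrl.move_l(bw(47,0,150),speed=.10)
ctrl.move_l(bw(47,0,330),speed=.4)
effector.grip(.085)
ctrl.movep([.578,.197,.26],ori(np.radians(105.5))); st()
snap('top','t3'); snap('wrist','w4'); 
for f in ('t3',):
    s=load(f); h=cv2.cvtColor(s['img'],cv2.COLOR_BGR2HSV)
    m=((h[...,0]>8)&(h[...,0]<25)&(h[...,1]>80)).astype(np.uint8)
    n,l,stt,ce=cv2.connectedComponentsWithStats(m)
    for k in range(1,n):
        if stt[k,4]>1500: print(stt[k],ce[k],onz(s,*ce[k],.19))
    print(proj(s,bw(45,0,188)))
```

```text
down t 14.17 [ 0.5877 -0.2024  0.1527] F [-0.1  0.4  7.9] w 0.036
 t 14.43 [ 0.5866 -0.2027  0.1535] F [-3.7  0.7 13.5] w 0.0259
pushed t 15.07 [ 0.6329 -0.2054  0.1535] F [-8.4  0.8 15.1] w 0.026
 t 18.04 [0.5785 0.1964 0.2603] F [ 0.4 -0.4  0.1] w 0.0852
[ 445  185   96   57 4701] [492.51138056 212.80323335] [ 0.62944621 -0.20411473  0.19      ]
[492.24053323 213.50639567]
```

View pics/t3.png

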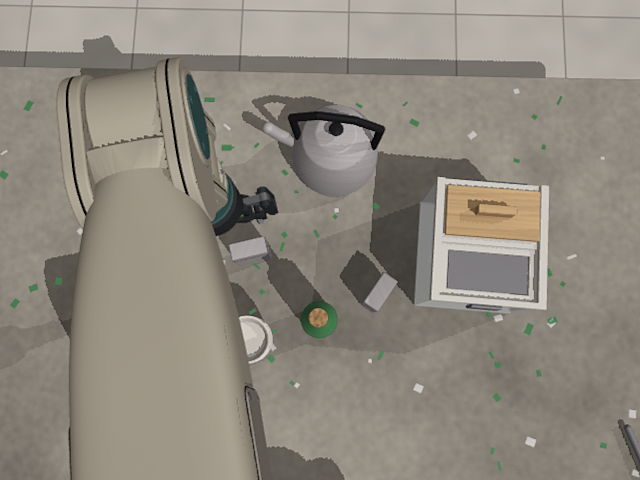

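View pics/w4.png

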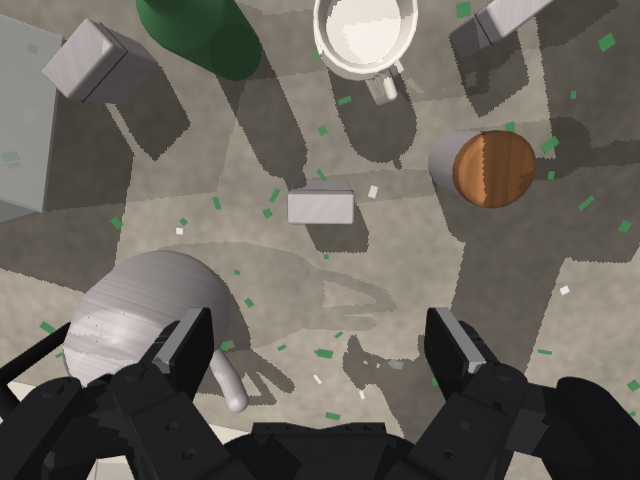

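The cover is parked at about box x 45 (493,213 in the top view) and the mouth is clear. In the wrist view the tin's top face spans (288,190) to (354,224). I'll refine the tin's pose from those corners.

Run:
```python
from h import *
w=load('w4')
h=cv2.cvtColor(w['img'],cv2.COLOR_BGR2HSV); g=cv2.cvtColor(w['img'],cv2.COLOR_BGR2GRAY)
print(g[195:220:12,275:370:5], h[207,320], g[180:240:3,320])
m=np.zeros_like(g); r=slice(175,240),slice(270,380); m[r]=((g[r]>135)&(h[r][...,1]<25)).astype(np.uint8)
cs,_=cv2.findContours(m,cv2.RETR_EXTERNAL,cv2.CHAIN_APPROX_NONE); c=max(cs,key=cv2.contourArea); rr=cv2.minAreaRect(c); b=cv2.boxPoints(rr); print(rr)
P=np.array([onz(w,u,v,.095) for u,v in b]); print(P.round(4).tolist(),P.mean(0),[np.linalg.norm(P[i]-P[i-1]).round(4) for i in range(4)],[np.degrees(np.arctan2(*(P[i]-P[i-1])[1::-1])).round(1) for i in range(4)])
```

```text
[[111 136 134 188 183 187 186 188 186 188 191 183 184 185 190 187 120 128
  131]
 [134 138 140 183 186 188 186 185 190 189 185 188 188 186 186 184  85 143
  147]
 [139 136 141 184 181 182 187 187 183 187 187 182 185 184 185 190  88  86
  153]] [  0  12 195] [123 127 127 112 128 188 191 190 192 189 185 184 183 187 171  82  82  84
  87  86]
((320.5, 208.0), (65.0, 30.0), 0.0)
[[0.5984, 0.1713, 0.095], [0.5702, 0.1643, 0.095], [0.554, 0.2232, 0.095], [0.5819, 0.2317, 0.095]] [0.57612801 0.19762206 0.095     ] [np.float64(0.0626), np.float64(0.0291), np.float64(0.061), np.float64(0.0291)] [np.float64(-74.7), np.float64(-166.1), np.float64(105.3), np.float64(17.0)]
```

Run:
```python
from h import *
q=ori(np.radians(105.3)); T=np.array([.576,.1976,0])
ctrl.movep(T+[0,0,.12],q)
ctrl.move_l(T+[0,0,.026],speed=.15); st('at tin')
effector.grip(.055); st('grip')
ctrl.move_l(T+[0,0,.07],speed=.15); st('lift')
snap('wrist','w5'); snap('scene','s5')
```

```text
at tin t 19.53 [0.5776 0.198  0.0276] F [ 0.4 -0.4  0.3] w 0.0851
grip t 19.87 [0.5781 0.198  0.028 ] F [-0.3  0.3  6.2] w 0.0631
lift t 20.31 [0.5759 0.1976 0.0698] F [ 1.3 -0.5 -3.7] w 0.0632
```

View pics/w5.png

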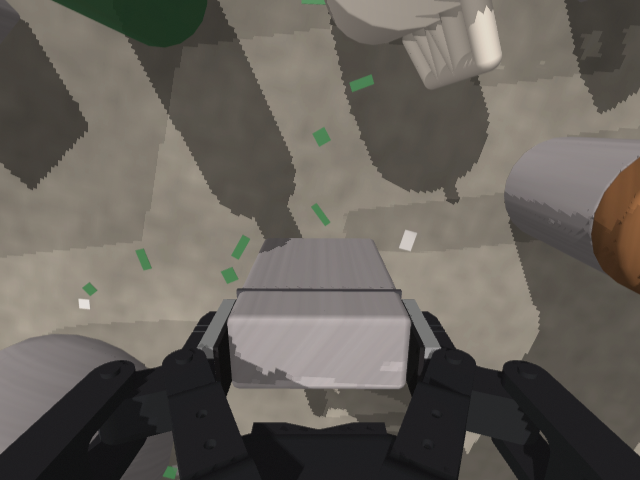

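View pics/s5.png

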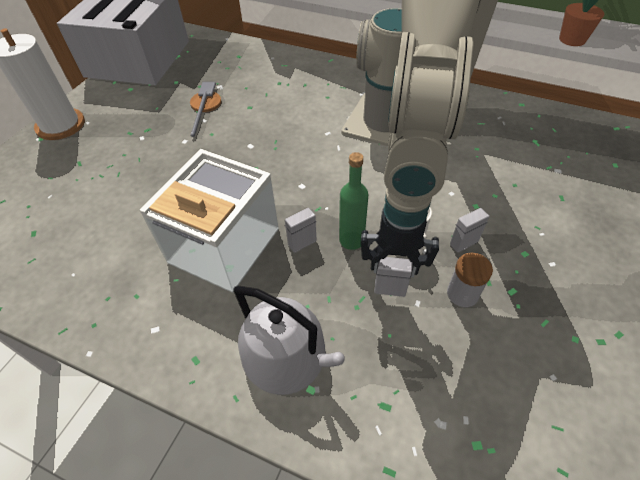

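The tin is held: w 63 mm, about 3.7 N load, upright at (320,350) in the wrist view. The mugs and canister are clear. I'll carry it over to the mouth.

Run:
```python
from h import *
ctrl.move_l([.576,.1976,.32],speed=.35); 
q=ori(BY+np.pi/2)
ctrl.movep(bw(-50,0,300),q); st('above')
ctrl.move_l(bw(-50,0,222),speed=.25); st()
snap('wrist','w6'); snap('scene','s6'); snap('top','t6')
```

```text
above t 22.76 [ 0.5342 -0.1977  0.2998] F [ 0.8 -0.3 -2.2] w 0.0629
 t 23.22 [ 0.5339 -0.1976  0.2219] F [-0.2  0.  -2.8] w 0.0632
```

View pics/w6.png

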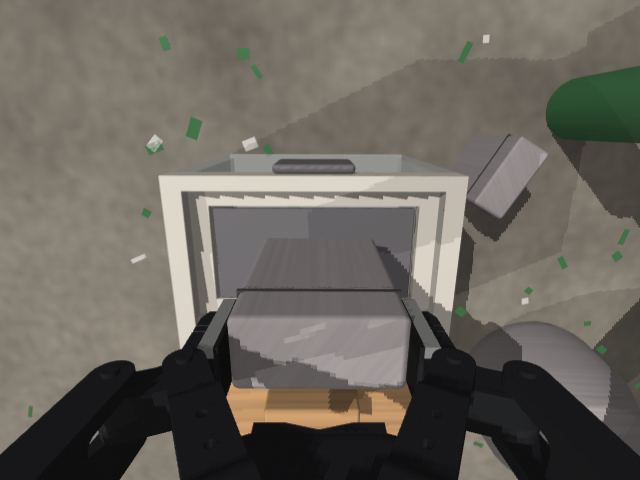

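View pics/s6.png

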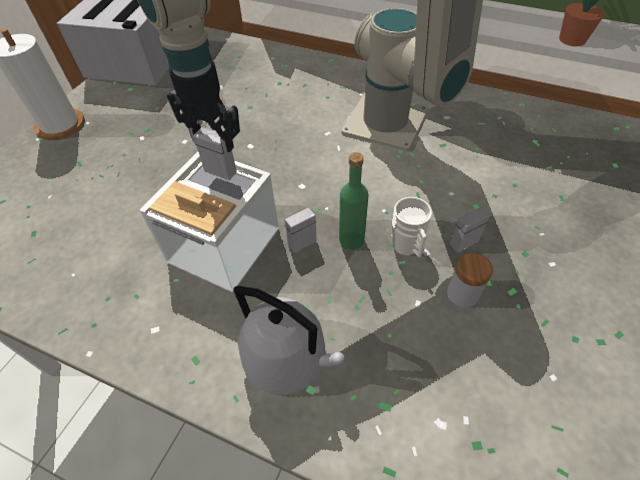

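The tin is square and centred over the mouth. In the wrist view its bottom edge (265–375,240) falls within the mouth (213–415,207). Pushing it down.

Run:
```python
from h import *
f0=monitor.observe()['force']
for z in (195,175,155,135,120,108,100,93):
    ctrl.move_l(bw(-50,0,z),speed=.10); o=monitor.observe(); print(z,round(o['position'][2],4),np.round(o['force']-f0,1))
    if np.abs(o['force']-f0).max()>15: print('STOP');break
snap('wrist','w7'); snap('scene','s7'); st()
```

```text
195 0.1952 [-2.5  0.7  0.4]
175 0.1745 [-3.5  0.9  0.5]
155 0.1543 [-3.2  1.  -0.4]
135 0.1344 [-1.5  1.2 -0.9]
120 0.1196 [-2.3  1.5 -0.8]
108 0.1075 [-1.8  1.8 -0.7]
100 0.0996 [-2.   0.9 -0.9]
93 0.0925 [-2.1  1.5 -0.3]
 t 26.0 [ 0.5335 -0.1985  0.0927] F [-2.5  0.4 -4.2] w 0.0632
```

View pics/w7.png

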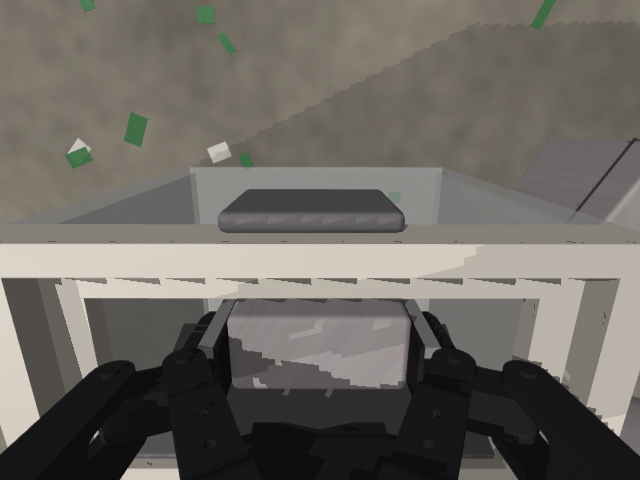

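View pics/s7.png

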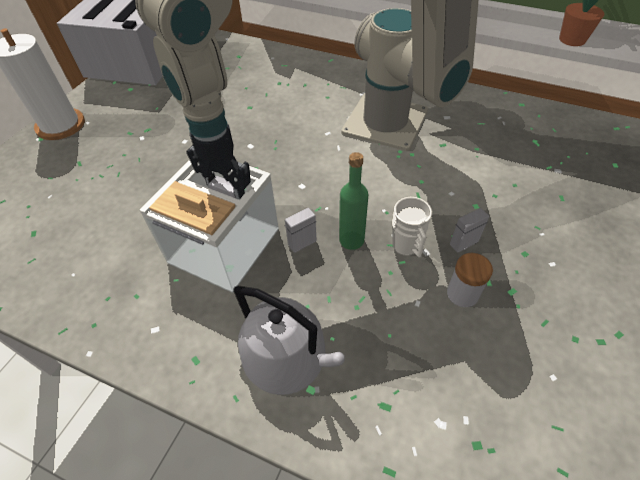

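The tin's top computes to about z 153, 20 mm below the recess floor, with low forces. Releasing.

Run:
```python
from h import *
effector.grip(.075); st('rel'); ctrl.sleep(.3)
ctrl.move_l(bw(-50,0,130),speed=.15); st()
ctrl.move_l(bw(-50,0,230),speed=.2); st()
s=snap('wrist','w8'); snap('scene','s8')
```

```text
rel t 26.27 [ 0.5346 -0.199   0.0939] F [-2.   0.5  0.8] w 0.0745
 t 26.98 [ 0.5347 -0.199   0.1305] F [-0.5  0.9  0.2] w 0.0749
 t 27.62 [ 0.5331 -0.1983  0.2284] F [-0.5 -0.  -0.7] w 0.075
```

View pics/w8.png

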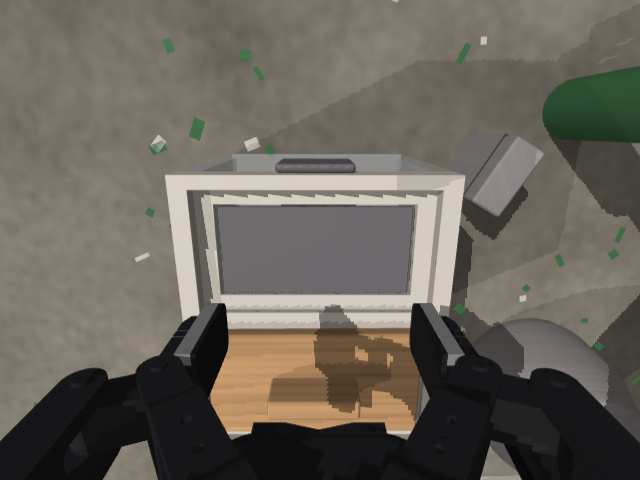

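View pics/s8.png

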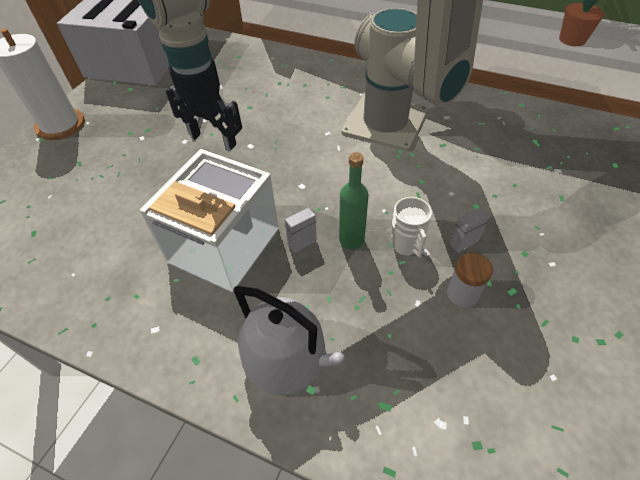

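The flap is shut flat with the mouth empty ((213–415, 207–295) in the wrist view), and the tin is inside. Now I'll drag the cover forward with the jaws loosely round the fin.

Run:
```python
from h import *
q=ori(BY)
ctrl.movep(bw(45,0,225),q)
effector.grip(.036)
ctrl.move_l(bw(45,0,158),speed=.15); st('down')
effector.grip(.026); f0=monitor.observe()['force']
for x in (10,-15,-30,-40,-47,-51,-53):
    ctrl.move_l(bw(x,0,158),speed=.08); o=monitor.observe(); print(x,round(o['position'][2],4),np.round(o['force']-f0,1))
    if np.abs(o['force']-f0).max()>20: print('STOP');break
snap('wrist','w9'); snap('scene','s9')
st()
```

```text
down t 30.23 [ 0.629  -0.2043  0.1584] F [ 0.3 -0.8  1.1] w 0.0359
10 0.158 [-0.3 -0.9  0.2]
-15 0.1578 [ 0.8 -0.9 -1.1]
-30 0.1579 [ 0.5 -0.4 -0.4]
-40 0.158 [ 0.5 -1.  -0.1]
-47 0.158 [-0.1 -0.5  0.3]
-51 0.158 [-0.  -1.   0.5]
-53 0.1579 [ 0.3 -0.8  0. ]
 t 32.99 [ 0.5308 -0.1985  0.1579] F [-0.1  0.2 -0.8] w 0.0261
```

View pics/w9.png

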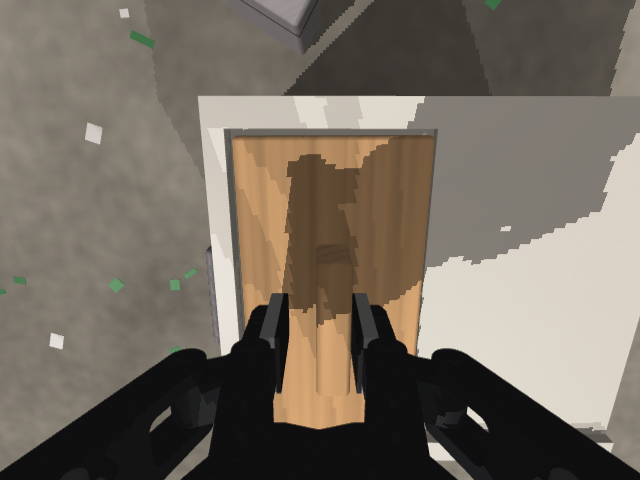

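View pics/s9.png

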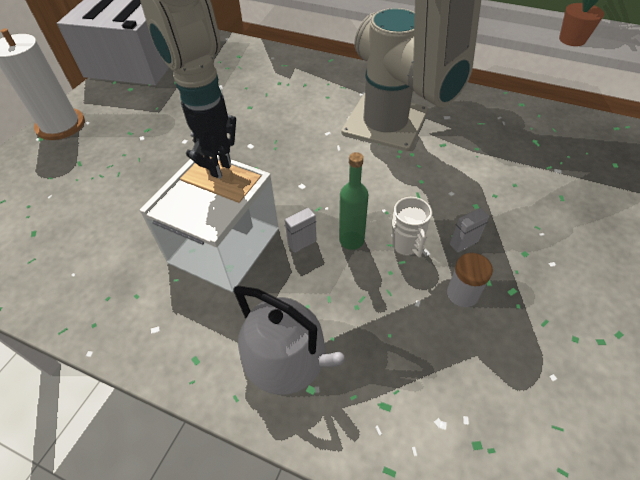

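The cover appears to be in the recess. I'll back off and look.

Run:
```python
from h import *
ctrl.move_l(bw(-50,0,158),speed=.1)
ctrl.move_l(bw(-50,0,280),speed=.25); st()
w=snap('wrist','w10')
for x in (-41,41):
    for y in (-75,75): print(x,y,proj(w,bw(-48+x,y,183)).round(1), 'if undropped',proj(w,bw(-48+x,y,188)).round(1))
p=monitor.observe()['position']
ctrl.move_l(bw(-100,-120,300),speed=.4); ctrl.movep([.30,-.5,.32],ori(-1.18))
snap('top','t10'); snap('scene','s10'); st()
for f in('t10','s10'):
    s=load(f); o=(400,165) if f[0]=='t' else (130,140)
    a=s['img'][o[1]:o[1]+160,o[0]:o[0]+165]; cv2.imwrite('pics/z'+f+'.png',cv2.resize(a,None,fx=3.6,fy=3.6,interpolation=cv2.INTER_CUBIC))
```

```text
t 33.88 [ 0.5336 -0.1986  0.2794] F [-0.1 -0.2 -0.8] w 0.0262
-41 -75 [272.4 317.2] if undropped [271.7 320.2]
-41 75 [264.3 129.5] if undropped [263.2 129.5]
41 -75 [370.6 317.1] if undropped [371.4 320.1]
41 75 [379.3 129.3] if undropped [380.4 129.4]
 t 35.52 [ 0.3013 -0.4987  0.3197] F [ 0.2  0.3 -0.2] w 0.0257
```

View pics/w10.png

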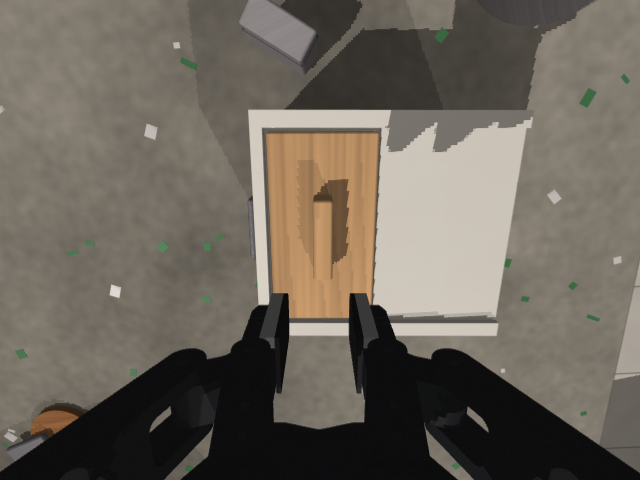

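View pics/zt10.png

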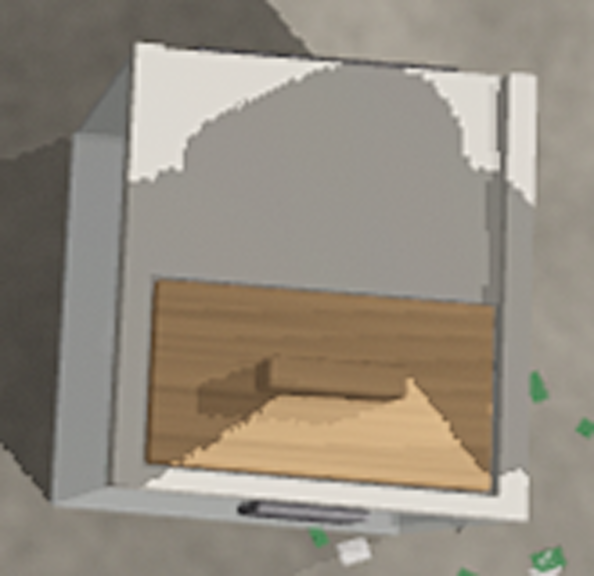

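View pics/zs10.png

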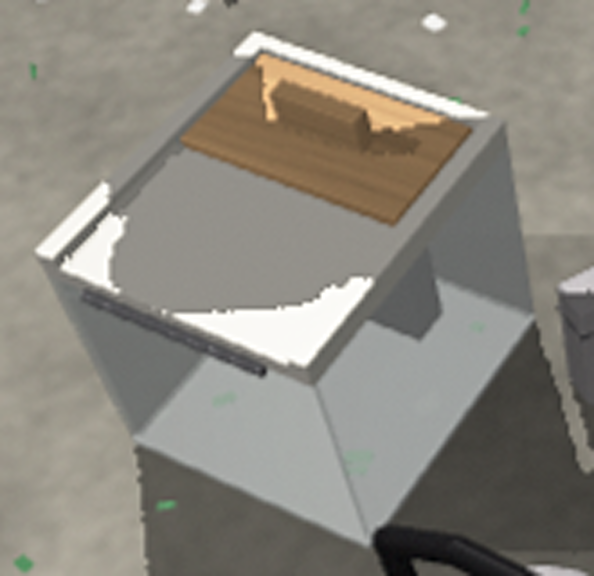

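View pics/t10.png

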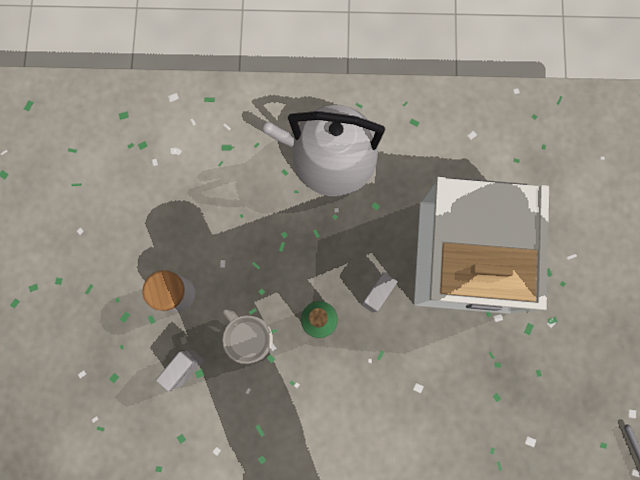

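The tin is visible through the wall, standing inside. I'll make a numeric check that the cover is flat, with a two-view height of its rear corner and fin, and check the bystanders.

Run:
```python
from h import *
t=load('t10'); c=load('s10'); k=3.6
T={'rl':(155,279),'rr':(497,305),'fr':(493,494),'fl':(147,463)}
S={'rl':(396,224),'rr':(181,144),'fl':(474,128),'fr':(258,55)}
Ri=np.array([[np.cos(BY),np.sin(BY)],[-np.sin(BY),np.cos(BY)]])
for n in T:
    o1,d1=ray(t,400+(T[n][0]+.5)/k-.5,165+(T[n][1]+.5)/k-.5); o2,d2=ray(c,130+(S[n][0]+.5)/k-.5,140+(S[n][1]+.5)/k-.5)
    s=np.linalg.lstsq(np.c_[d1,-d2],o2-o1,rcond=None)[0]; p=(o1+d1*s[0]+o2+d2*s[1])/2
    P=o1+d1*(.183-o1[2])/d1[2]
    print(n,'2-view',(Ri@(p[:2]-BC)*1e3).round(1),(p[2]*1e3).round(1),'gap',np.linalg.norm(o1+d1*s[0]-o2-d2*s[1]).round(4),'top@183',(Ri@(P[:2]-BC)*1e3).round(1))
a,b=load('top0')['img'].astype(int),t['img'].astype(int)
for n,(x0,y0,x1,y1) in {'kettle':(262,100,385,200),'canister':(140,268,188,313),'mugs':(220,308,275,365),'bottle':(298,298,340,340)}.items():
    from_,to=[cv2.cvtColor(i[y0:y1,x0:x1].astype(np.uint8),cv2.COLOR_BGR2GRAY) for i in (a,b)]
    print(n,[round(v,2) for v in cv2.phaseCorrelate(cv2.Laplacian(from_,cv2.CV_32F),cv2.Laplacian(to,cv2.CV_32F))[0]])
```

```text
rl 2-view [-6.1 74.3] 178.5 gap 0.0012 top@183 [-7.2 75.7]
rr 2-view [ -5.7 -76.6] 176.9 gap 0.0022 top@183 [ -6.2 -75.5]
fr 2-view [-88.5 -79. ] 177.0 gap 0.0026 top@183 [-89.7 -75.7]
fl 2-view [-88.6  74.2] 179.7 gap 0.0003 top@183 [-89.  75.]
kettle [0.53, 0.04]
canister [-0.57, 1.1]
mugs [0.06, -0.02]
bottle [0.7, 0.28]
```

View pics/s10.png

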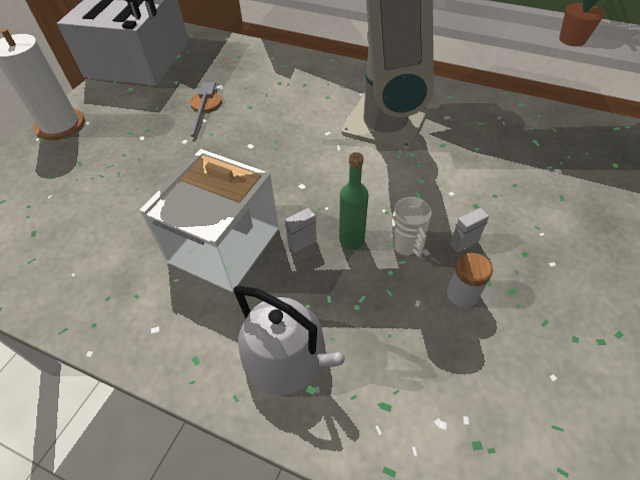

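All four corners are level, well below the undropped height of 188, and in the home position (x -89..-6). The bystanders look unmoved in the scene view. Handing in.

Run:
```python
from h import *
ticket.close_job(); print('closed')
```

```text
the job is handed in; nothing more can be done
closed
```

The tin is in the box with the flap shut, and the cover lies flat in its recess over the mouth. I handed the job in with about 35.5 s on the robot clock, against the 70 s limit.

**What I did:** I slid the cover back to box x ≈ 45 and took the farthest tin, at (0.576, 0.198). I pushed it down past the flap and let go with its top at about z 153 mm. Then I dragged the cover forward, with the jaws loose around the fin, until it dropped in.

**What went wrong on the way:** The first push on the cover missed, because the fingers passed over the fin. The real fingertips sit about 35 mm short of the reported TCP. I found this in two camera views, confirmed it by touching the deck, and used the correction from then on. The second push then rested on the cover with 8–15 N, well under the limit.

**Last checks:**
- **Tin:** It can be seen standing inside through the clear wall. The flap was shut before the cover went over it.
- **Cover:** It spans box x −89 to −6. Two-view heights of its four corners are level, between 177 and 180 mm. That is a few mm below the expected 183, which I put down to calibration and picking corners by eye, and well under the undropped height of 188.
- **Bystanders:** The kettle, mugs and bottle shifted less than 1 pixel between the first and last top views. The canister check read 1.2 pixels. I put that down to changed shadows, as it is in the same place in the scene view by eye.
- **Robot:** The arm stood clear of everything at hand-in.

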